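Close the split bearing housing on its dowels and hold it shut

TASK

The lower half of a split bearing housing has been drilled and sits on the sliding carriage of the jig: first take the carriage out from under the drill bridge, all the way to its end stop. Then pick up the cap that belongs to it (the larger of the two lying on the bench), set it squarely over the two dowels until the faces meet, and press it down with about 15 newtons; finish while still pressing the pair together with the gripper, the carriage at its stop. Leave the small cap, the hammer and the jar where they are.

Things in the scene. Friction and masses are not known exactly. Their poses are not given: they have to be found in the camera images.
- jig: The bolted-down jig: grey bed 150 mm wide (x), 320 mm long (y) with two steel ways, a steel bridge (170 mm wide, 70 mm deep along y, top 112 mm above the bench, open height 100 mm) over its -y end and a low stop bar at its +y end. Origin on the bench, below the middle of the carriage's travel; the bridge is centred 60 mm from it towards -y. Place and yaw vary.
- carriage (a joint): Travel of the flat steel carriage along the jig's +y, in m: 0 = the lower half is centred under the bridge, 0.120 = against the end stop (it cannot go farther). Starts between 0 and 0.04, stays where it is left, needs about 4 N to move.
- handle (a point): Middle of the top edge of the carriage's handle: an upright dark steel plate 40 mm wide (x), 12 mm thick (y), 65 mm high, on the side towards the end stop. This point is 97 mm above the bench; the carriage plate it stands on is 32 mm above the bench. It is 105 mm from the centre of base_half along +y and moves with the carriage. y points along the travel to the stop, z up.
- base_half: Lower half of the housing, plain aluminium, fixed on the carriage: 110 mm long (x), 44 mm wide (y, towards the stop), 30 mm high, half-round bore along y. Origin: centre of its underside, 32 mm above the bench; joint face 62 mm above the bench. Two steel dowels, diameter 10 mm, at x = +41 and -41 mm, y = 0, rise 16 mm above the joint face; the last 6 mm taper to 5 mm diameter.
- cap: The matching cap, plain aluminium, loose, lying on its joint face: 110 mm long (x), 44 mm wide (y), 42 mm high. Origin: centre of its underside. End flanges 28 mm long, 18 mm thick, with 12.5 mm through holes at x = +41 and -41 mm, y = 0, chamfered. An arch between them. Grip its flat sides (44 mm across y) at the middle. Fits either way round (half turn). 0.28 to 0.46 kg.
- cap_top (a point): Centre of the flat pad on top of the arch of the matching cap, 42 mm above its underside; the pad is 32 mm long (x) and 44 mm wide (y). The bore under the arch has a radius of 18 mm.
- small_cap: A cap of the same form for a smaller housing, which does not fit: 78 mm long (x), 34 mm wide (y), 30 mm high, loose on the bench. Origin: centre of its underside. To be left alone. The two caps may change places.
- hammer: Hammer lying on the bench beyond the jig, handle along its x; origin at its underside. To be left alone.
- grease_tin: Low closed jar, 60 mm across and 50 mm high, standing on the bench near the robot; origin at the centre of its underside. To be left alone.
Not all that is in view belongs to the job. What is shaped like the cap but purple or yellow is not meant.

How it is judged:
By the outcome, as a careful person would: the job done as asked, in the order asked, and still so for the second after the job is handed in, while the arm keeps its last pose, push and grip.
It also fails if it takes over 61 s, if anything falls off the work surface, if the arm or the gripper's body presses on something with over 40 N, if the wrist force passes 120 N, or if a joint passes its speed limit or range.

ROBOT

A 6-joint arm with a two-finger parallel gripper is mounted at the origin on the work surface. World frame = base frame: x ahead of the robot, y to its left, z up, the work surface at z = 0. Lengths are in m, angles in rad, forces in N, time in s.
With the tool pointing down it reaches from about 0.35 to 0.975 m from the base axis. Payload 4.9 kg.
Tool frame: the origin (TCP) lies midway between the tips of the shut fingers; the grasp point (between the pads) lies behind it (manip.grasp_offset is the y of the grasp point in the tool frame, in m); y points along the fingers, z is the direction in which the jaws open and shut, and the axes are right-handed (so a half turn about y gives the same grasp; the last joint's range is limited). The gripper opens to 85 mm and grips with 20 to 120 N. Pads are 22 mm wide; open, the fingers measure 114 mm over their backs; the gripper's body (76 mm by 85 mm) begins 54 mm behind the grasp point. The pads swing forward as they close: fully open they stand 13 mm farther back than shut.
Start: joints at [-1.424, 0.053, 1.613, -0, 1.476, -0.119], TCP at [0.164, -0.603, 0.199] pointing down, gripper open.
Joint ranges: [-3.01, 3.01], [-1.01, 2.22], [0.06, 2.58], [-1.02, 4.17], [0.09, 2.62], [-3.14, 3.14]. Speed limits (rad/s): [2.57, 2.57, 3.14, 3.14, 3.14, 3.14].

INTERFACE

Orientations are given as a unit quaternion [w, x, y, z].
In Python, from plant import manip gives the robot as it stands. The module is installed in compiled form; this text tells all that it offers.
- The arm moves only by the shell command python3 -m jog 'ROWS'. ROWS is a JSON object of lists of equal length, an entry for each row: "offset": the shift along the world's x, y, z in units of 50 mm (1.0 is 50 mm), a list of three; "angular": the turn, a rotation vector about the world's x, y, z in units of 6 degrees (1.0 is 6 degrees), a list of three; "jaw": the finger opening in mm, from 0 to 85.4. In form: {"offset": [[tx, ty, tz], ...], "angular": [[ax, ay, az], ...], "jaw": [jaw, ...]}. A call has 1 to 12 rows; each row shifts and turns the commanded pose from where the row before left it; what a row does not reach is not made up. A row lasts 1/10 s, in which the tool goes at most 50 mm and 8.59 degrees, less where a joint would pass 70% of its speed; a pose out of reach is approached as far as the arm can. A call is refused whole if a number of a shift passes 1 or a number of a turn 1, either way. A call with a gripper value outside its range is refused whole. The fingers move at their own pace and stop on an object; the grip force is fixed at half the most. Time passes only in rows, so rows that do not move let the fingers close. It gives the time, the measured TCP pose, the force and the opening at its end, in the units of the state.
- manip.state(): the state, without advancing time (a new reading comes with each control period).
- manip.grab_frame(name): name is "scene" or "side" or "wrist"; returns the picture (480x640x3 uint8, blue, green, red); there is no depth.
- manip.camera_model(name): a dict with "fx", "fy", "cx", "cy" (pixels), "rvec" (rotation vector, rad) and "tvec" (3), from world to camera coordinates, as OpenCV has them; the wrist camera has in their place "mount" (4x4, takes a point from camera to tool coordinates, whose origin is the TCP and whose axes are the tool frame's). Camera axes: x right, y down, z forward; pixel columns grow to the right and rows downward; lengths in m; the calibration is good to about 2 mm. The wrist camera is an equidistant fisheye: a pixel r from the principal point sees the ray r / f radians off the axis. A picture is of the moment at which its call begins: read the wrist's pose just before it. camera_model takes no time and is no camera call.
- manip.job_done(): hands the job in, once; it reports no verdict.
The state is a dict: "time": time; "joint_pos": joint angles; "joint_vel": joint speeds; "joint_efforts": joint torques, N m; "tool_pos": TCP position; "tool_rot": TCP orientation; "contact_force": force on the tool from outside, world axes, zero at the start; "ft_torque": the same for the moment, N m; "gripper_width": opening from 0.0 (shut) to 1.0 (fully open).
Only numpy, scipy, OpenCV 4.12 (cv2) and the standard library are available. Lean on these libraries where they do the work, as an engineer would, in place of code of your own. Each camera call takes 0.05 s, during which the arm holds its last target.

## Working session

There is one attempt and no reset: what is moved stays moved. The work goes in short steps, Python scripts to look and compute and a shell command to move; the robot and the scene stay as the last step left them, time stands still between calls to the robot, and variables do not carry over. Pictures are saved under pics/ and viewed, and the job is handed in when it is done.

```bash
mkdir -p pics; cat > h.py <<'E'
import numpy as np, cv2
from plant import manip
from scipy.spatial.transform import Rotation as R
E
python3 - <<'E'
from h import *
for n in ("scene","side","wrist"):
    s=manip.state(); im=manip.grab_frame(n); cv2.imwrite(f"pics/{n}0.png",im)
    print(n,manip.camera_model(n))
print(manip.state(), manip.grasp_offset)
E
```

```text
scene {'fx': 577.6093906247521, 'fy': 577.6093906247521, 'cx': 320.2631187716331, 'cy': 231.07989571066224, 'rvec': array([ 1.94586257,  0.95023753, -0.53307311]), 'tvec': array([-0.3320399 , -0.17782213,  1.55915988])}
side {'fx': 524.3601788218647, 'fy': 524.3601788218647, 'cx': 325.35296028000175, 'cy': 228.93052397280402, 'rvec': array([ 0.17561856, -2.77408851,  1.33671757]), 'tvec': array([0.57154229, 0.1453439 , 0.96467061])}
wrist {'fx': 371.64829954431775, 'fy': 371.64829954431775, 'cx': 320.64237469150817, 'cy': 239.43305992042318, 'mount': array([[ 8.25919737e-04,  9.54283935e-01,  2.98900466e-01,
        -7.68507675e-02],
       [-8.60843865e-04, -2.98899779e-01,  9.54284120e-01,
        -1.74915710e-01],
       [ 9.99999288e-01, -1.04546872e-03,  5.74622245e-04,
         3.42790883e-04],
       [ 0.00000000e+00,  0.00000000e+00,  0.00000000e+00,
         1.00000000e+00]])}
{'time': 0.15, 'joint_pos': array([-1.42399270e+00,  5.32310556e-02,  1.61399667e+00, -2.13711795e-05,
        1.47605324e+00, -1.18997797e-01]), 'joint_vel': array([ 0.00133455, -0.00176372, -0.00437743, -0.00193917,  0.00033005,
       -0.00049959]), 'joint_efforts': array([ 2.66823590e-04, -3.94242311e+01, -3.70721626e+01, -1.14026830e-04,
        4.64446450e-03, -2.51780271e-06]), 'tool_pos': array([ 0.16408893, -0.60249137,  0.19821868]), 'tool_rot': array([ 0.09368346, -0.0937151 ,  0.7014677 , -0.7002742 ]), 'contact_force': array([-0.76150868,  0.61008523, -0.67348254]), 'ft_torque': array([-0.01599735,  0.02077424, -0.04580027]), 'gripper_width': 1.0042874438013536} -0.0187
```

View pics/scene0.png

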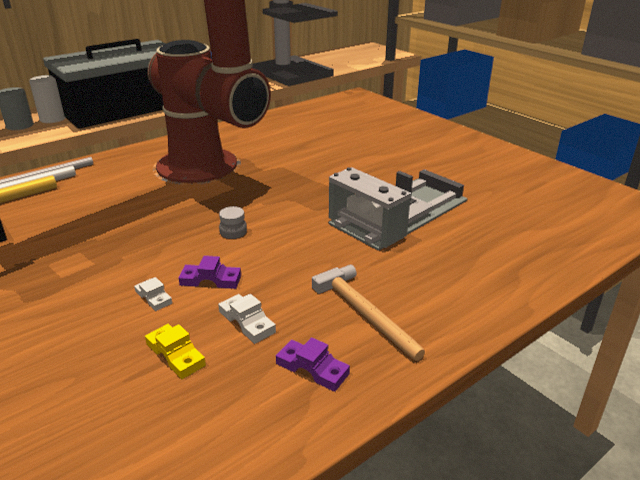

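View pics/side0.png

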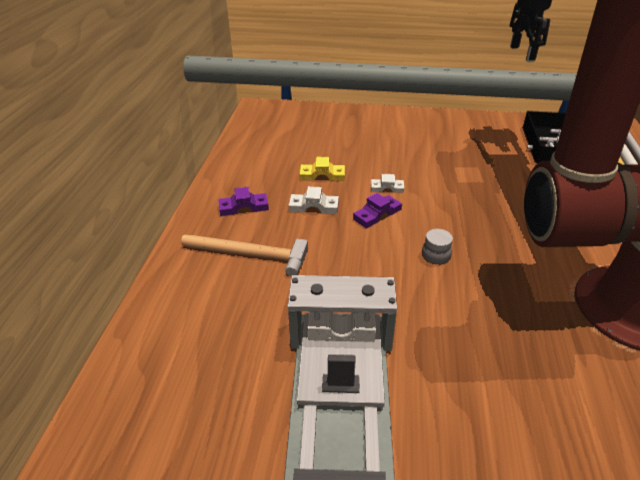

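View pics/wrist0.png

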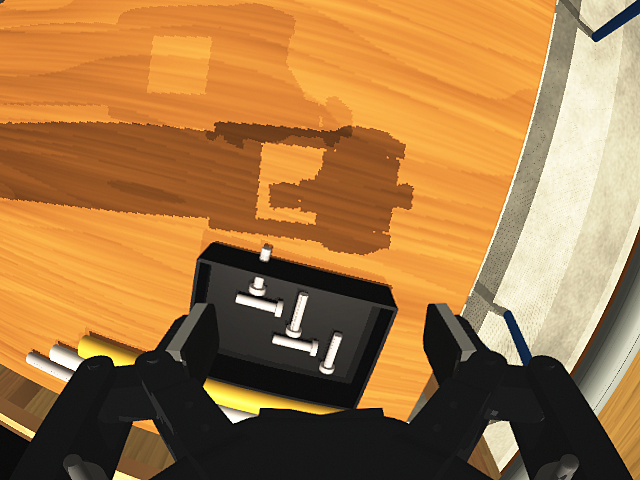

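In the scene image, the plain aluminium candidates are at (153,292), which is small, and (247,315), which is larger. The purple and yellow caps are decoys, as is everything in the open tray under the wrist. I take the cap at (247,315), side (314,202), and confirm it with crops.

```bash
python3 - <<'E'
from h import *
a=cv2.imread("pics/scene0.png")[250:380,120:360]; cv2.imwrite("pics/c1.png",cv2.resize(a,None,fx=3.3,fy=3.3,interpolation=cv2.INTER_CUBIC))
a=cv2.imread("pics/side0.png")[150:280,270:450]; cv2.imwrite("pics/c2.png",cv2.resize(a,None,fx=4,fy=4,interpolation=cv2.INTER_CUBIC))
a=cv2.imread("pics/side0.png")[265:480,270:420]; cv2.imwrite("pics/c3.png",cv2.resize(a,None,fx=2.75,fy=2.75,interpolation=cv2.INTER_CUBIC))
a=cv2.imread("pics/scene0.png")[150:260,310:480]; cv2.imwrite("pics/c4.png",cv2.resize(a,None,fx=4,fy=4,interpolation=cv2.INTER_CUBIC))
E
```

```text
(no output)
```

View pics/c1.png

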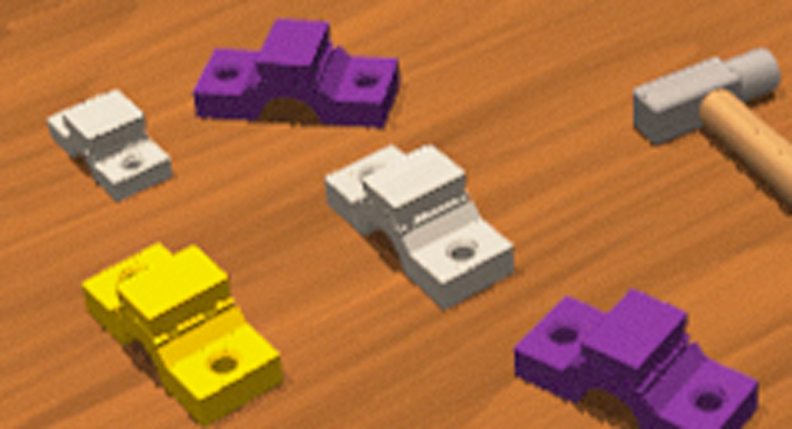

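View pics/c2.png

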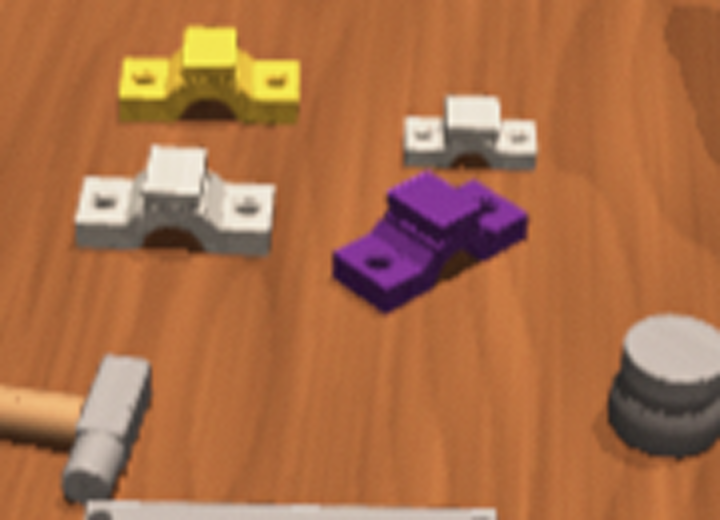

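View pics/c3.png

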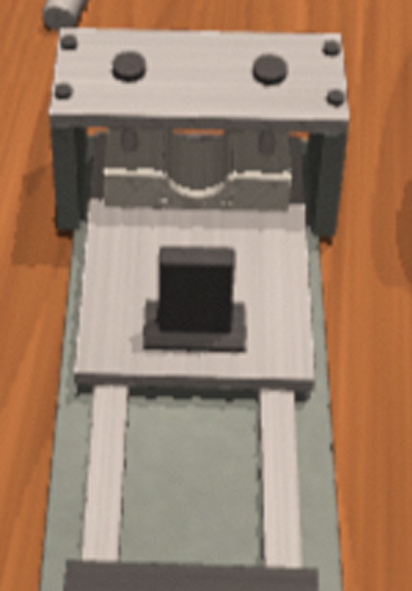

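View pics/c4.png

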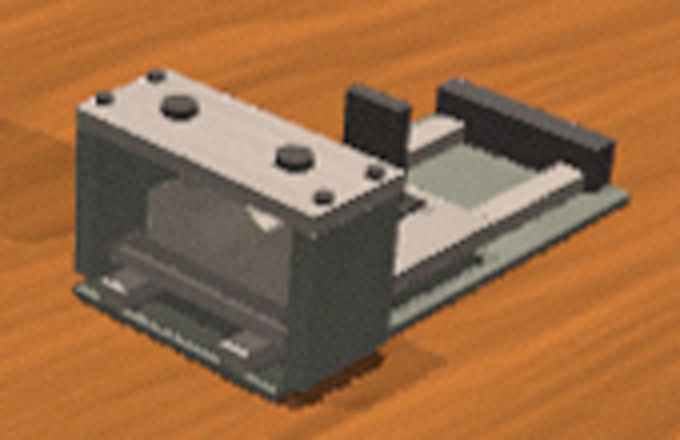

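The crops confirm it: the larger plain cap is at side (314,202), and the smaller plain one at side (387,184) stays. The handle top is at side (342,358). Now I fit the poses.

```bash
cat >> h.py <<'E'
def ray(n,px):
    m=manip.camera_model(n); Rm=cv2.Rodrigues(np.array(m['rvec']))[0]; t=np.array(m['tvec'])
    d=np.array([(px[0]-m['cx'])/m['fx'],(px[1]-m['cy'])/m['fy'],1.]); return -Rm.T@t, Rm.T@d
def bp(n,px,z):
    o,d=ray(n,px); return o+d*(z-o[2])/d[2]
def proj(n,P):
    m=manip.camera_model(n); Rm=cv2.Rodrigues(np.array(m['rvec']))[0]
    c=np.atleast_2d(P)@Rm.T+np.array(m['tvec']); return np.c_[m['fx']*c[:,0]/c[:,2]+m['cx'],m['fy']*c[:,1]/c[:,2]+m['cy']]
def c2(p): return (p[0]/4+270,p[1]/4+150)
def c3(p): return (p[0]/2.75+270,p[1]/2.75+265)
def c1(p): return (p[0]/3.3+120,p[1]/3.3+250)
def c4(p): return (p[0]/4+310,p[1]/4+150)
E
python3 - <<'E'
from h import *
np.set_printoptions(precision=4,suppress=True)
P=lambda l,n,f,z,pts:print(l,n,[np.round(bp(n,f(p),z)[:2],4).tolist() for p in pts])
P('pad','side',c2,.042,[(152,146),(208,150),(203,195),(145,190)])
P('hole','side',c2,.018,[(105,202),(247,207)])
P('bot','side',c2,0,[(77,248),(270,254)])
P('pad','scene',c1,.042,[(362,180),(428,146),(467,180),(400,218)])
P('hole','scene',c1,.018,[(463,252)])
P('bridge','side',c3,.112,[(62,28),(340,32),(350,115),(50,112)])
P('bridge','scene',c4,.112,[(78,110),(165,70),(405,175),(318,215)])
P('handle','side',c3,.097,[(160,247),(235,249),(235,264),(160,262)])
P('handle','scene',c4,.097,[(347,87),(357,83),(410,103)])
P('small','side',c2,.018*.7,[(425,135),(520,138)])
P('tin','side',c2,.05,[(675,350)])
P('hammerhead','side',c2,.03,[(110,420)])
P('hammer end','side',lambda p:p,.02,[(185,242)])
E
```

```text
pad side [[0.6494, -0.2581], [0.6169, -0.2581], [0.6138, -0.2135], [0.6466, -0.2143]]
hole side [[0.6734, -0.2333], [0.592, -0.2385]]
bot side [[0.6865, -0.2116], [0.5765, -0.2196]]
pad scene [[0.6223, -0.2597], [0.6189, -0.2177], [0.6556, -0.217], [0.6604, -0.2601]]
hole scene [[0.6773, -0.235]]
bridge side [[0.6171, 0.1086], [0.4501, 0.0911], [0.4428, 0.1584], [0.6118, 0.1774]]
bridge scene [[0.456, 0.0905], [0.4464, 0.1602], [0.617, 0.175], [0.6205, 0.1105]]
handle side [[0.5396, 0.2518], [0.5001, 0.2481], [0.4993, 0.2577], [0.5384, 0.2614]]
handle scene [[0.5023, 0.2476], [0.502, 0.2558], [0.5386, 0.2608]]
small side [[0.4951, -0.3334], [0.4382, -0.3373]]
tin side [[0.3606, -0.0989]]
hammerhead side [[0.636, -0.034]]
hammer end side [[0.8759, -0.0562]]
```

```bash
cat >> h.py <<'E'
def rep():
    s=manip.state(); q=s['tool_rot']; M=R.from_quat([q[1],q[2],q[3],q[0]]).as_matrix()
    print('t',round(s['time'],2),'pos',np.round(s['tool_pos'],4),'F',np.round(s['contact_force'],1),'w',round(s['gripper_width'],3))
    z=M[:,2]; print('y',np.round(M[:,1],3),'z',np.round(z,3),'q6',np.round(s['joint_pos'],3))
    return s,M
E
python3 - <<'E'
from h import *
s,M=rep(); print(M.round(3))
# fits
def fit(model,obs):
    from scipy.optimize import least_squares
    def f(p):
        c,si=np.cos(p[2]),np.sin(p[2]); r=[]
        for (n,px,l) in obs:
            P=np.array([p[0]+c*l[0]-si*l[1],p[1]+si*l[0]+c*l[1],l[2]]); r+=list(proj(n,P)[0]-px)
        return np.array(r)
    o=least_squares(f,model,loss='soft_l1'); print(o.x.round(4),np.sqrt(np.mean(o.fun**2)).round(2))
h=.016
S=lambda f,n,pts,ls:[(n,np.array(f(p)),l) for p,l in zip(pts,ls)]
padl=[(.016,-.022,.042),(-.016,-.022,.042),(-.016,.022,.042),(.016,.022,.042)]
cap=S(c2,'side',[(152,146),(208,150),(203,195),(145,190)],padl)+S(c2,'side',[(105,202),(247,207)],[(.041,0,.018),(-.041,0,.018)])+S(c2,'side',[(77,248),(270,254)],[(.055,.022,0),(-.055,.022,0)])+S(c1,'scene',[(362,180),(428,146),(467,180),(400,218)],[padl[1],padl[2],padl[3],padl[0]])
fit([.63,-.236,.06],cap)
bl=[(.085,-.035,.112),(-.085,-.035,.112),(-.085,.035,.112),(.085,.035,.112)]
fit([.53,.134,.1],S(c3,'side',[(62,28),(340,32),(350,115),(50,112)],bl)+S(c4,'scene',[(78,110),(165,70),(405,175),(318,215)],[bl[1],bl[2],bl[3],bl[0]]))
hl=[(.02,-.006,.097),(-.02,-.006,.097),(-.02,.006,.097),(.02,.006,.097)]
fit([.52,.255,.1],S(c3,'side',[(160,247),(235,249),(235,264),(160,262)],hl)+S(c4,'scene',[(347,87),(357,83),(410,103)],hl[1:2]+hl[2:4]))
E
```

```text
t 0.15 pos [ 0.1641 -0.6025  0.1982] F [-0.8  0.6 -0.7] w 1.004
y [-0.     0.002 -1.   ] z [ 0.263 -0.965 -0.002] q6 [-1.424  0.053  1.614 -0.     1.476 -0.119]
[[-0.965 -0.     0.263]
 [-0.263  0.002 -0.965]
 [-0.    -1.    -0.002]]
[ 0.6336 -0.2363  0.0798] 1.15
[0.5315 0.1347 0.1042] 0.81
[0.5195 0.2546 0.0863] 0.53
```

```bash
python3 -m jog '{"offset":[[0.5,0.4,0],[0.5,0.4,0],[0.5,0.4,0],[0.5,0.4,0],[0.5,0.4,0],[0.5,0.4,0],[0.5,0.4,0],[0.5,0.4,0],[0.5,0.4,0],[0.5,0.4,0],[0.5,0.4,0],[0.5,0.4,0]],"angular":[[0,0,-0.13],[0,0,-0.13],[0,0,-0.13],[0,0,-0.13],[0,0,-0.13],[0,0,-0.13],[0,0,-0.13],[0,0,-0.13],[0,0,-0.13],[0,0,-0.13],[0,0,-0.13],[0,0,-0.13]],"jaw":[60,60,60,60,60,60,60,60,60,60,60,60]}'
python3 -m jog '{"offset":[[0.1,0.8,0],[0.1,0.8,0],[0.1,0.8,0],[0.1,0.8,0],[0.1,0.8,0],[0.1,0.8,0],[0.1,0.8,0],[0.1,0.8,0],[0.1,0.8,0],[0.1,0.8,0],[0.1,0.8,0],[0,0,0]],"angular":[[0,0,0],[0,0,0],[0,0,0],[0,0,0],[0,0,0],[0,0,0],[0,0,0],[0,0,0],[0,0,0],[0,0,0],[0,0,0],[0,0,0]],"jaw":[60,60,60,60,60,60,60,60,60,60,60,60]}'
python3 -c "
from h import *
rep()"
```

```text
time: 1.35
tool_pos: [0.4649, -0.3619, 0.1988]
tool_rot: [0.036, -0.036, 0.706, -0.706]
contact_force: [-0.5, -0.5, 0.1]
gripper_width: 0.703
time: 2.55
tool_pos: [0.5189, 0.0808, 0.1989]
tool_rot: [0.038, -0.038, 0.707, -0.706]
contact_force: [-0.0, -0.6, 0.1]
gripper_width: 0.699
t 2.55 pos [0.5189 0.0808 0.1989] F [-0.  -0.6  0.1] w 0.699
y [-0.001  0.001 -1.   ] z [ 0.108 -0.994 -0.001] q6 [ 1.200e-02 -1.880e-01  1.843e+00  1.000e-03  1.488e+00  1.475e+00]
```

```bash
python3 -m jog '{"offset":[[0,0.7,0],[0,0.7,0],[0,0.7,0],[0,0.7,0],[0,0.68,0],[0,0,0],[0,0,0]],"angular":[[0,0,0],[0,0,0],[0,0,0],[0,0,0],[0,0,0],[0,0,0],[0,0,0]],"jaw":[60,60,60,60,60,60,60]}'
python3 - <<'E'
from h import *
s,M=rep(); np.savez('w1.npz',p=s['tool_pos'],M=M)
cv2.imwrite('pics/w1.png',manip.grab_frame('wrist'))
E
```

```text
time: 3.25
tool_pos: [0.519, 0.2505, 0.1987]
tool_rot: [-0.036, 0.037, -0.706, 0.707]
contact_force: [0.1, 0.4, 0.4]
gripper_width: 0.702
t 3.25 pos [0.519  0.2505 0.1987] F [0.1 0.4 0.4] w 0.702
y [-0.001 -0.001 -1.   ] z [ 0.103 -0.995  0.001] q6 [ 3.210e-01 -6.100e-02  1.727e+00 -1.000e-03  1.477e+00  1.789e+00]
```

View pics/w1.png

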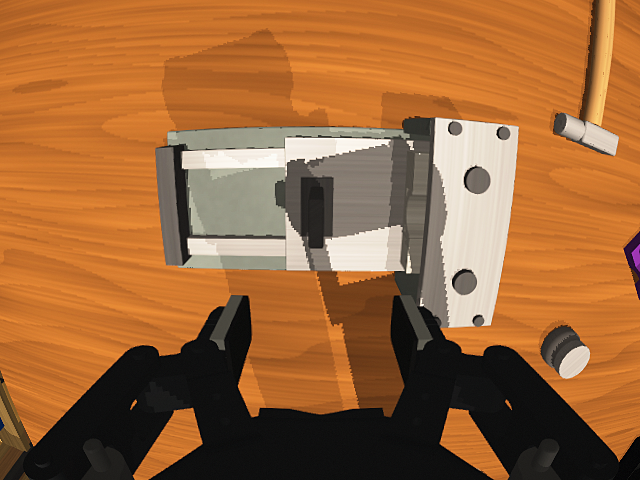

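```bash
cat >> h.py <<'E'
def wbp(p,M,px,z):
    m=manip.camera_model('wrist'); T=np.array(m['mount'])
    d=np.array([px[0]-m['cx'],px[1]-m['cy']]); r=np.linalg.norm(d); th=r/m['fx']
    c=np.array([d[0]/r*np.sin(th),d[1]/r*np.sin(th),np.cos(th)])
    D=M@T[:3,:3]@c; o=p+M@T[:3,3]; return o+D*(z-o[2])/D[2]
E
python3 - <<'E'
from h import *
a=cv2.imread("pics/w1.png")[160:270,260:440]; cv2.imwrite("pics/c5.png",cv2.resize(a,None,fx=4.4,fy=4.4,interpolation=cv2.INTER_CUBIC))
E
```

```text
(no output)
```

View pics/c5.png

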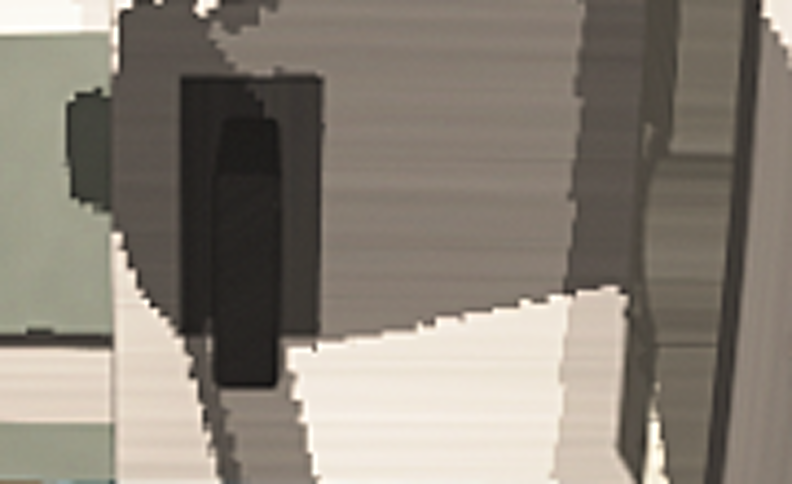

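```bash
python3 - <<'E'
from h import *
w=np.load('w1.npz')
for q in [(215,172),(282,172),(277,385),(215,385),(247,279)]:
    print(wbp(w['p'],w['M'],(q[0]/4.4+260,q[1]/4.4+160),.097).round(4))
E
```

```text
[0.5403 0.2612 0.097 ]
[0.5415 0.2497 0.097 ]
[0.5029 0.2465 0.097 ]
[0.5018 0.2575 0.097 ]
[0.5219 0.2538 0.097 ]
```

```bash
python3 -m jog '{"offset":[[0.04,0.08,-0.5],[0,0,-0.6],[0,0,-0.6],[0,0,-0.6],[0,0,-0.42],[0,0,0],[0,0,0],[0,0,0],[0,0,0],[0,0,0],[0,0,0],[0,0,0]],"angular":[[0,0,0],[0,0,0],[0,0,0],[0,0,0],[0,0,0],[0,0,0],[0,0,0],[0,0,0],[0,0,0],[0,0,0],[0,0,0],[0,0,0]],"jaw":[60,60,60,60,60,60,5,5,5,5,5,5]}'
python3 -c "
from h import *
rep()"
```

```text
time: 4.5
tool_pos: [0.5225, 0.2553, 0.0651]
tool_rot: [0.037, -0.035, 0.706, -0.706]
contact_force: [0.2, 0.1, 6.5]
gripper_width: 0.058
t 4.5 pos [0.5225 0.2553 0.0651] F [0.2 0.1 6.5] w 0.058
y [ 0.003  0.001 -1.   ] z [ 0.102 -0.995 -0.   ] q6 [ 0.327  0.068  1.83  -0.     1.241  1.795]
```

```bash
python3 - <<'E'
from h import *
a=manip.grab_frame('wrist'); b=manip.grab_frame('side'); c=manip.grab_frame('scene')
cv2.imwrite('pics/w2.png',a)
b=cv2.resize(b[240:440,250:470],None,fx=1.8,fy=1.8); c=cv2.resize(c[100:300,300:520],None,fx=1.8,fy=1.8)
cv2.imwrite('pics/m2.png',np.hstack([b,c])); rep()
E
```

```text
t 4.65 pos [0.5224 0.2552 0.0651] F [-0.2 -0.9  6.4] w 0.059
y [ 0.003  0.    -1.   ] z [ 0.102 -0.995 -0.   ] q6 [ 3.270e-01  6.800e-02  1.830e+00 -1.000e-03  1.241e+00  1.795e+00]
```

View pics/w2.png

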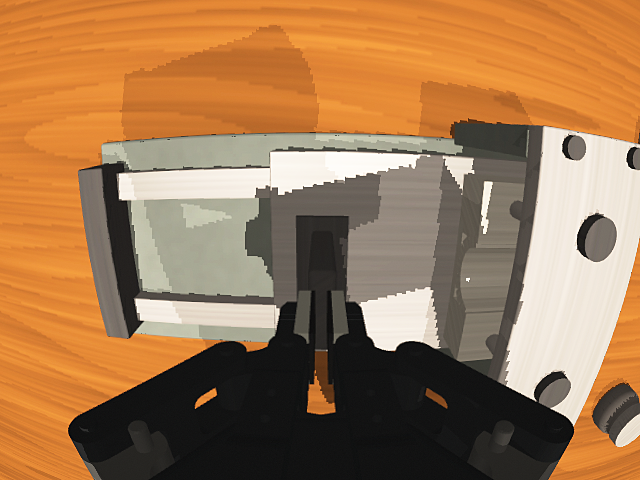

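View pics/m2.png

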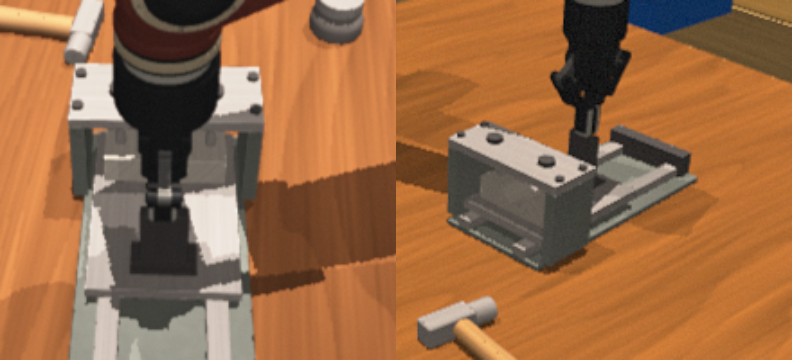

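```bash
python3 -m jog '{"offset":[[-0.01,0.1,0],[-0.02,0.2,0],[-0.02,0.2,0],[-0.02,0.2,0],[-0.02,0.2,0],[-0.01,0.1,0]],"angular":[[0,0,0],[0,0,0],[0,0,0],[0,0,0],[0,0,0],[0,0,0]],"jaw":[2,2,2,2,2,2]}'
python3 - <<'E'
from h import *
b=manip.grab_frame('side')
cv2.imwrite('pics/m3.png',cv2.resize(b[240:480,250:470],None,fx=2.4,fy=2.4)); rep()
E
```

```text
time: 5.25
tool_pos: [0.5155, 0.306, 0.0626]
tool_rot: [-0.036, 0.037, -0.706, 0.706]
contact_force: [-0.2, 1.0, 1.1]
gripper_width: 0.022
t 5.3 pos [0.5156 0.3063 0.0628] F [-0.9 -0.7 -0.3] w 0.023
y [-0.001  0.    -1.   ] z [ 0.103 -0.995 -0.   ] q6 [4.120e-01 1.150e-01 1.784e+00 1.000e-03 1.243e+00 1.879e+00]
```

View pics/m3.png

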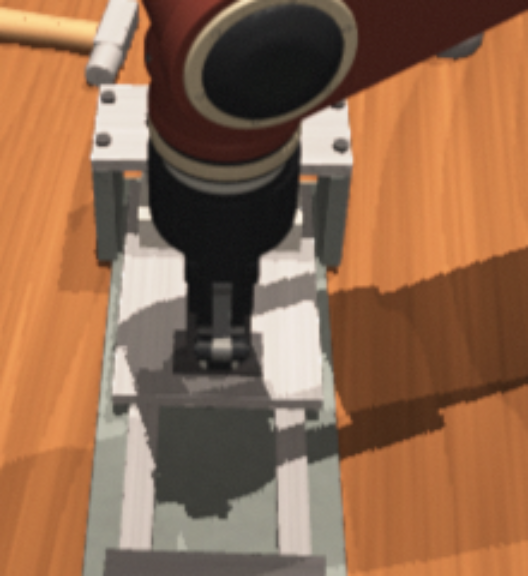

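```bash
python3 - <<'E'
from h import *
cv2.imwrite('pics/w3.png',manip.grab_frame('wrist')); 
c=manip.grab_frame('scene');cv2.imwrite('pics/s3.png',cv2.resize(c[80:280,300:520],None,fx=3,fy=3))
E
```

```text
(no output)
```

View pics/w3.png

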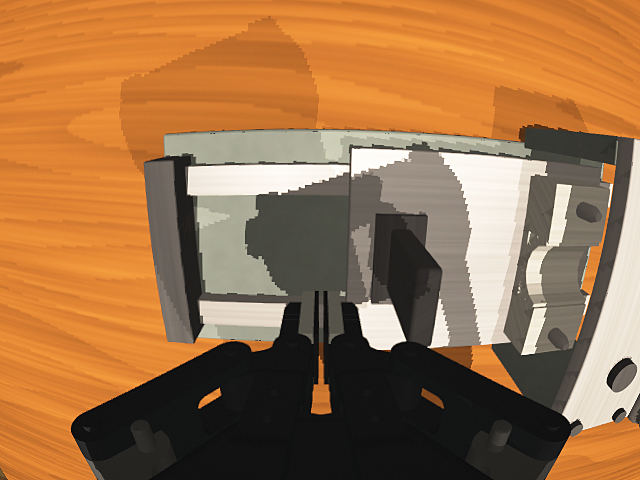

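View pics/s3.png

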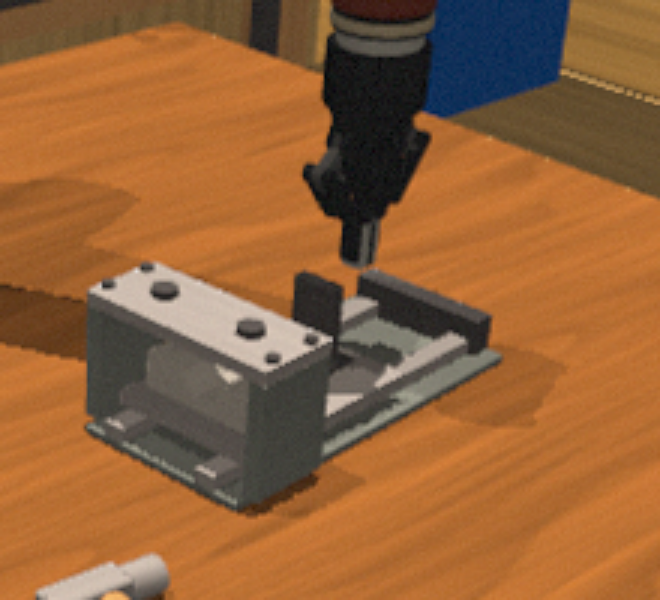

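```bash
python3 - <<'E'
from h import *
s,M=rep()
for n,px in(('scene',(419,168.3)),('side',(342.5,390))):
    o,d=ray(n,px); d/=np.linalg.norm(d); print(n,[ (o+d*((x-o[2])/d[2])).round(4) for x in (.063,.08,.1)])
for z in (.04,.05,.063,.08,.1): print(z,proj('scene',[*s['tool_pos'][:2],z])[0].round(1),proj('side',[*s['tool_pos'][:2],z])[0].round(1))
c=manip.grab_frame('scene'); cv2.imwrite('pics/s4.png',cv2.resize(c[120:200,380:460],None,fx=7,fy=7,interpolation=cv2.INTER_CUBIC))
c=manip.grab_frame('side'); cv2.imwrite('pics/s5.png',cv2.resize(c[340:440,290:390],None,fx=6,fy=6,interpolation=cv2.INTER_CUBIC))
E
```

```text
t 5.4 pos [0.5158 0.3053 0.0628] F [ 0.3  0.6 -0. ] w 0.023
y [-0.001 -0.    -1.   ] z [ 0.103 -0.995  0.   ] q6 [ 0.41   0.114  1.785 -0.     1.243  1.878]
scene [array([0.4717, 0.3557, 0.063 ]), array([0.4961, 0.3281, 0.08  ]), array([0.5247, 0.2956, 0.1   ])]
side [array([0.5146, 0.2849, 0.063 ]), array([0.5138, 0.2966, 0.08  ]), array([0.5127, 0.3102, 0.1   ])]
0.04 [416.8 189.3] [340.  411.4]
0.05 [417.2 185.4] [340.1 407.5]
0.063 [417.7 180.4] [340.2 402.2]
0.08 [418.3 173.8] [340.4 395.2]
0.1 [419.1 165.9] [340.6 386.7]
```

View pics/s4.png

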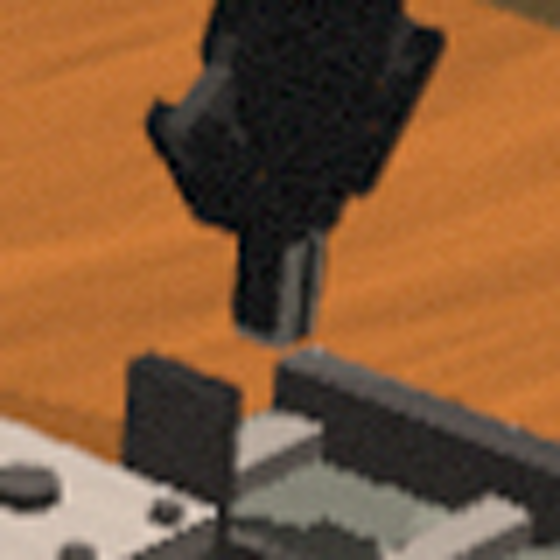

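View pics/s5.png

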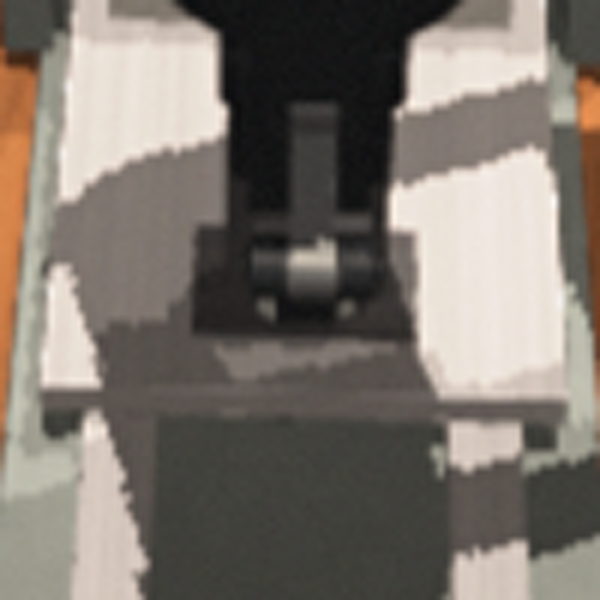

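The fit disagrees with the TCP figure. In the scene picture the fingertips, at (419,169), are at z ≈ 0.094 while the reported TCP is at 0.063. So the real tips end about 31 mm behind the TCP. The fingers only touched the top of the handle, which explains the +6.5 N, and then slid off. I'll account for this and grip lower.

```bash
python3 -m jog '{"offset":[[0,0,0.6],[0,0,0.6],[0,-0.3,0.4],[0.05,-0.7,0.4],[0,0,0],[0,0,0]],"angular":[[0,0,0],[0,0,0],[0,0,0],[0,0,0],[0,0,0],[0,0,0]],"jaw":[5,5,45,45,45,45]}'
python3 - <<'E'
from h import *
s,M=rep(); np.savez('w4.npz',p=s['tool_pos'],M=M)
a=manip.grab_frame('wrist'); b=manip.grab_frame('side'); c=manip.grab_frame('scene')
cv2.imwrite('pics/w4.png',a);cv2.imwrite('pics/s6.png',cv2.resize(a[150:300,240:440],None,fx=4,fy=4,interpolation=cv2.INTER_CUBIC))
E
```

```text
time: 6.1
tool_pos: [0.5191, 0.2545, 0.1637]
tool_rot: [0.036, -0.035, 0.706, -0.706]
contact_force: [-0.3, 0.1, -0.5]
gripper_width: 0.526
t 6.1 pos [0.5191 0.2545 0.1637] F [-0.3  0.1 -0.5] w 0.526
y [ 0.001  0.001 -1.   ] z [ 0.1   -0.995 -0.001] q6 [ 0.327 -0.035  1.761  0.     1.414  1.797]
```

View pics/s6.png

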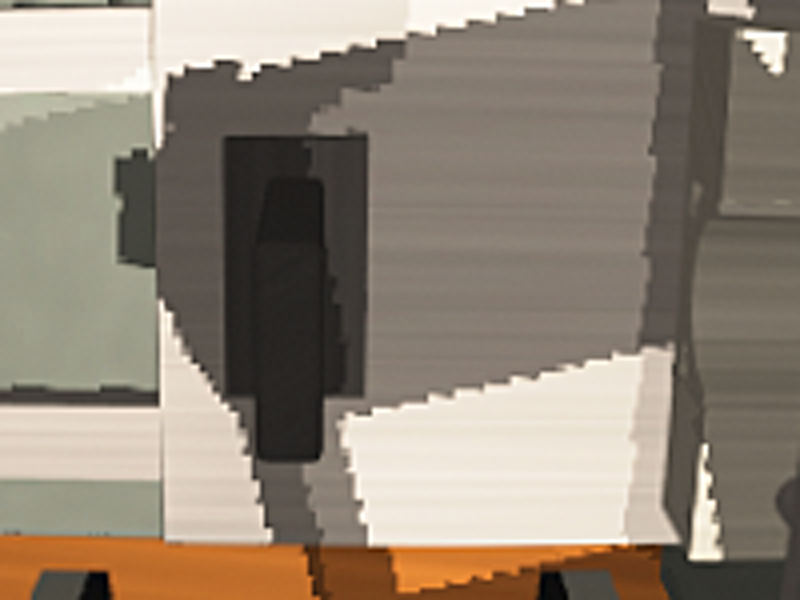

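```bash
python3 - <<'E'
from h import *
w=np.load('w4.npz')
for q in [(257,242),(325,242),(322,460),(256,460)]:
    print(wbp(w['p'],w['M'],(q[0]/4+240,q[1]/4+150),.097).round(4))
E
```

```text
[0.5395 0.2672 0.097 ]
[0.5406 0.2559 0.097 ]
[0.5018 0.2525 0.097 ]
[0.5007 0.264  0.097 ]
```

```bash
python3 -m jog '{"offset":[[0.03,0.11,-0.2],[0,0,-0.6],[0,0,-0.6],[0,0,-0.6],[0,0,-0.48],[0,0,0],[0,0,0],[0,0,0],[0,0,0],[0,0,0],[0,0,0],[0,0,0]],"angular":[[0,0,0],[0,0,0],[0,0,0],[0,0,0],[0,0,0],[0,0,0],[0,0,0],[0,0,0],[0,0,0],[0,0,0],[0,0,0],[0,0,0]],"jaw":[45,45,45,45,45,45,2,2,2,2,2,2]}'
```

```text
time: 7.45
tool_pos: [0.5214, 0.2611, 0.0411]
tool_rot: [0.037, -0.035, 0.707, -0.706]
contact_force: [-0.9, 1.1, 6.3]
gripper_width: 0.127
```

```bash
python3 -m jog '{"offset":[[-0.01,0.1,0],[-0.02,0.2,0],[-0.02,0.2,0],[-0.02,0.2,0],[-0.02,0.2,0],[-0.02,0.2,0],[-0.02,0.2,0],[-0.02,0.2,0],[-0.01,0.1,0],[0,0,0]],"angular":[[0,0,0],[0,0,0],[0,0,0],[0,0,0],[0,0,0],[0,0,0],[0,0,0],[0,0,0],[0,0,0],[0,0,0]],"jaw":[2,2,2,2,2,2,2,2,2,2]}'
```

```text
time: 8.45
tool_pos: [0.514, 0.3414, 0.0411]
tool_rot: [0.038, -0.035, 0.707, -0.706]
contact_force: [1.8, 0.6, 5.7]
gripper_width: 0.127
```

Grip holds and the carriage follows. I'll continue gently to the stop.

```bash
python3 -m jog '{"offset":[[-0.01,0.1,0],[-0.01,0.1,0],[-0.005,0.05,0],[-0.005,0.05,0]],"angular":[[0,0,0],[0,0,0],[0,0,0],[0,0,0]],"jaw":[2,2,2,2]}'
python3 -m jog '{"offset":[[0,0.04,0],[0,0.04,0]],"angular":[[0,0,0],[0,0,0]],"jaw":[2,2]}'
```

```text
time: 8.85
tool_pos: [0.5127, 0.355, 0.0411]
tool_rot: [-0.037, 0.035, -0.706, 0.706]
contact_force: [1.7, -3.3, 5.2]
gripper_width: 0.13
time: 9.05
tool_pos: [0.5123, 0.3589, 0.0411]
tool_rot: [-0.037, 0.035, -0.706, 0.706]
contact_force: [-0.8, -4.1, 6.9]
gripper_width: 0.122
```

```bash
python3 -m jog '{"offset":[[0,0.04,0],[0,0.04,0]],"angular":[[0,0,0],[0,0,0]],"jaw":[2,2]}'
python3 -m jog '{"offset":[[0,0.04,0],[0,0,0]],"angular":[[0,0,0],[0,0,0]],"jaw":[2,2]}'
```

```text
time: 9.25
tool_pos: [0.5121, 0.3599, 0.0411]
tool_rot: [-0.037, 0.036, -0.703, 0.709]
contact_force: [-1.3, -18.7, 13.1]
gripper_width: 0.128
time: 9.45
tool_pos: [0.5121, 0.3598, 0.0411]
tool_rot: [-0.036, 0.036, -0.702, 0.71]
contact_force: [-2.4, -22.4, 15.0]
gripper_width: 0.125
```

Stop reached (22 N reaction, position no longer advancing). Next I relax the push, open and rise.

```bash
python3 -m jog '{"offset":[[0,-0.06,0],[0,0,0],[0,0,0],[0,0,0],[0,0,0]],"angular":[[0,0,0],[0,0,0],[0,0,0],[0,0,0],[0,0,0]],"jaw":[2,2,45,45,45]}'
python3 -m jog '{"offset":[[0,0,0.5],[0,0,0.6],[0,0,0.7],[0,0,0.7],[0,0,0.5],[0,0,0]],"angular":[[0,0,0],[0,0,0],[0,0,0],[0,0,0],[0,0,0],[0,0,0]],"jaw":[45,45,45,45,75,75]}'
python3 - <<'E'
from h import *
s,M=rep(); np.savez('w5.npz',p=s['tool_pos'],M=M)
a=manip.grab_frame('wrist');cv2.imwrite('pics/w5.png',a)
E
```

```text
time: 9.95
tool_pos: [0.5102, 0.3625, 0.0387]
tool_rot: [-0.036, 0.037, -0.706, 0.706]
contact_force: [0.4, 0.5, 0.1]
gripper_width: 0.524
time: 10.55
tool_pos: [0.5129, 0.3642, 0.1945]
tool_rot: [0.039, -0.034, 0.708, -0.705]
contact_force: [1.5, 0.6, 1.0]
gripper_width: 0.849
t 10.55 pos [0.5129 0.3642 0.1945] F [1.5 0.6 1. ] w 0.849
y [ 0.008  0.004 -1.   ] z [ 0.103 -0.995 -0.004] q6 [0.499 0.059 1.615 0.    1.46  1.967]
```

View pics/w5.png

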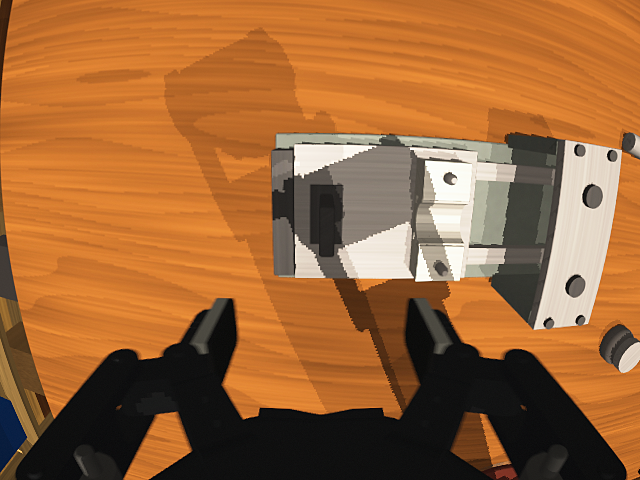

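```bash
python3 -m jog '{"offset":[[0,-0.4,0.3],[0,-0.7,0.3],[0,-0.7,0.2],[0,-0.3,0],[0,0,0],[0,0,0],[0,0,0]],"angular":[[0,0,0],[0,0,0],[0,0,0],[0,0,0],[0,0,0],[0,0,0],[0,0,0]],"jaw":[75,75,75,75,75,75,75]}'
python3 - <<'E'
from h import *
s,M=rep(); np.savez('w6.npz',p=s['tool_pos'],M=M)
a=manip.grab_frame('wrist');b=manip.grab_frame('side');cv2.imwrite('pics/w6.png',a);cv2.imwrite('pics/side6.png',b)
cv2.imwrite('pics/s7.png',cv2.resize(a[150:310,220:420],None,fx=4,fy=3.7,interpolation=cv2.INTER_CUBIC))
E
```

```text
time: 11.3
tool_pos: [0.51, 0.2583, 0.2277]
tool_rot: [-0.036, 0.037, -0.706, 0.706]
contact_force: [0.0, -0.7, -0.4]
gripper_width: 0.879
t 11.3 pos [0.51   0.2583 0.2277] F [ 0.  -0.7 -0.4] w 0.879
y [-0.002 -0.    -1.   ] z [ 0.103 -0.995  0.   ] q6 [ 0.338 -0.088  1.704  0.     1.527  1.806]
```

View pics/s7.png

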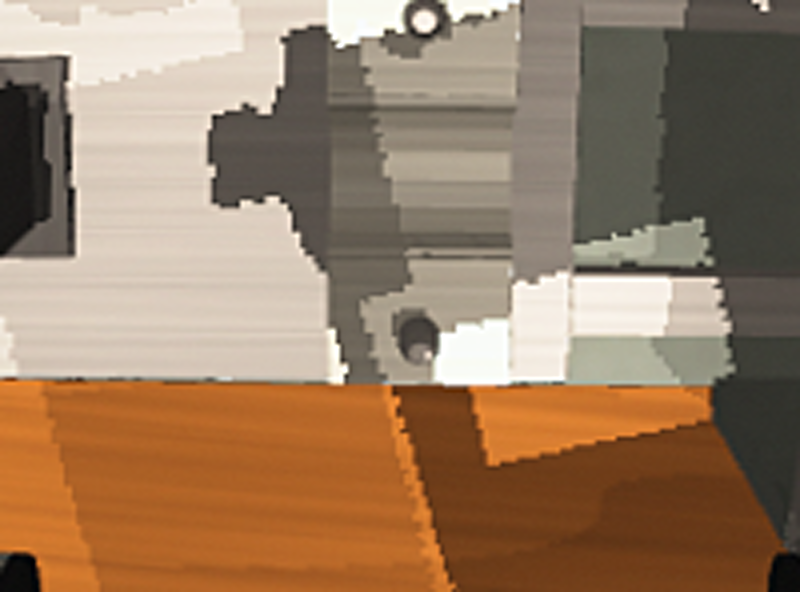

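View pics/side6.png

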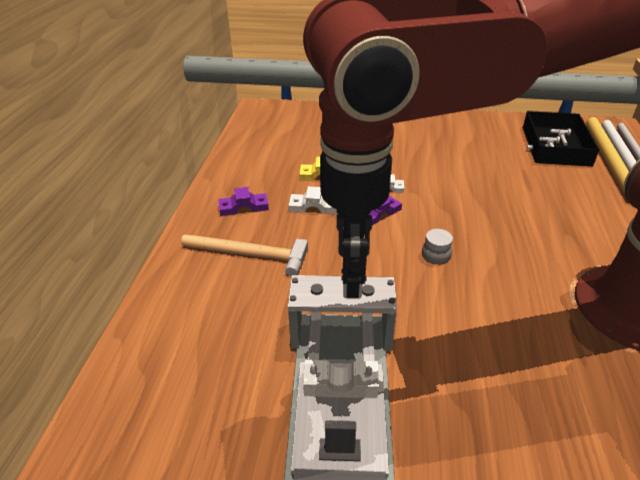

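```bash
python3 - <<'E'
from h import *
w=np.load('w6.npz')
f=lambda q,z:wbp(w['p'],w['M'],(q[0]/4+220,q[1]/3.7+150),z).round(4)
a=f((424,20),.078);b=f((420,350),.078);print(a,b,np.linalg.norm(a-b),(a+b)/2,np.arctan2(*(a-b)[1::-1]))
print('face edges',f((513,200),.062),f((328,200),.062))
b=cv2.imread('pics/side6.png')
cv2.imwrite('pics/s8.png',cv2.resize(b[340:480,280:400],None,fx=4.2,fy=4.2,interpolation=cv2.INTER_CUBIC))
E
```

```text
[0.5617 0.2585 0.078 ] [0.4806 0.2507 0.078 ] 0.08147422905434572 [0.52115 0.2546  0.078  ] 0.09588264224651602
face edges [0.5173 0.2325 0.062 ] [0.5129 0.2756 0.062 ]
```

View pics/s8.png

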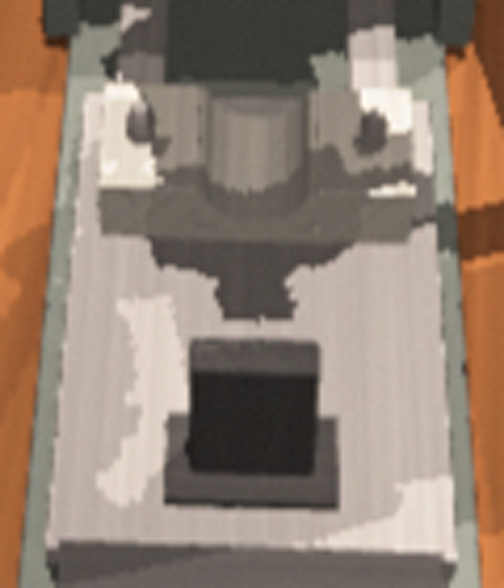

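```bash
python3 -m jog '{"offset":[[0.2,-0.5,0],[0.2,-0.8,0],[0.2,-0.9,0],[0.2,-0.9,0],[0.2,-0.9,0],[0.2,-0.9,0],[0.2,-0.9,0],[0.2,-0.9,0],[0.2,-0.9,0],[0.2,-0.9,0],[0.2,-0.8,0],[0.2,-0.5,0]],"angular":[[0,0,-0.1],[0,0,-0.1],[0,0,-0.1],[0,0,0],[0,0,0],[0,0,0],[0,0,0],[0,0,0],[0,0,0],[0,0,0],[0,0,0],[0,0,0]],"jaw":[75,75,75,75,75,75,75,75,75,75,75,75]}'
python3 -m jog '{"offset":[[0,0,0],[0,0,0],[0,0,0]],"angular":[[0,0,0],[0,0,0],[0,0,0]],"jaw":[75,75,75]}'
python3 - <<'E'
from h import *
s,M=rep(); np.savez('w7.npz',p=s['tool_pos'],M=M)
a=manip.grab_frame('wrist');cv2.imwrite('pics/w7.png',a)
cv2.imwrite('pics/s9.png',cv2.resize(a[120:320,220:420],None,fx=3,fy=3,interpolation=cv2.INTER_CUBIC))
E
```

```text
time: 12.6
tool_pos: [0.6311, -0.2348, 0.2285]
tool_rot: [-0.024, 0.025, -0.707, 0.707]
contact_force: [-0.4, 0.7, 0.4]
gripper_width: 0.877
time: 12.9
tool_pos: [0.6308, -0.2311, 0.229]
tool_rot: [0.025, -0.026, 0.707, -0.706]
contact_force: [-0.1, -0.6, -1.0]
gripper_width: 0.88
t 12.9 pos [ 0.6308 -0.2311  0.229 ] F [-0.1 -0.6 -1. ] w 0.88
y [-0.     0.001 -1.   ] z [ 0.072 -0.997 -0.001] q6 [-0.462  0.146  1.463  0.     1.533  1.036]
```

View pics/w7.png

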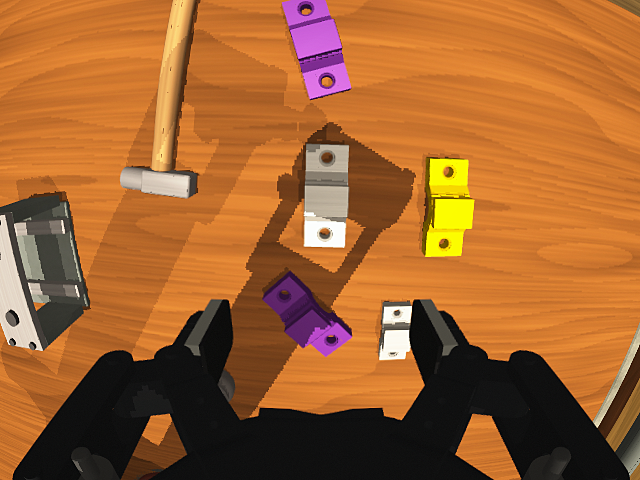

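View pics/s9.png

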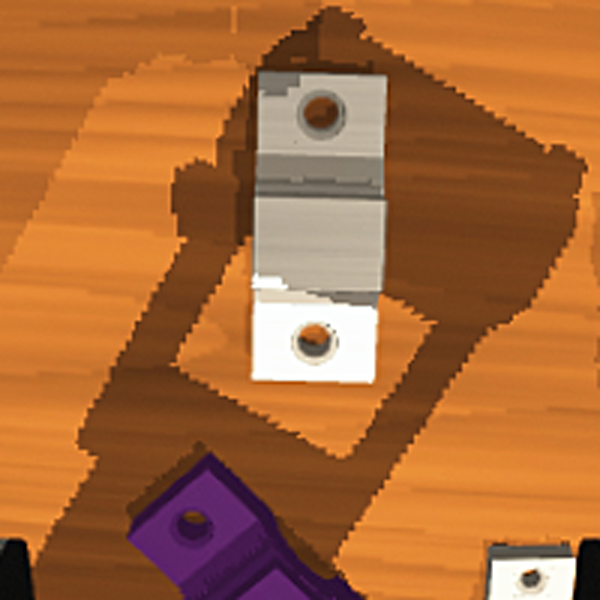

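The plain large cap sits at (326,195) under the gripper, with a purple decoy nearby at (305,312). The small plain cap is at (397,330).

```bash
python3 - <<'E'
from h import *
w=np.load('w7.npz')
f=lambda q,z:wbp(w['p'],w['M'],(q[0]/3+220,q[1]/3+120),z).round(4)
a=f((321,113),.018);b=f((315,341),.018);print(a,b,np.linalg.norm(a-b),(a+b)/2,np.arctan2(*(a-b)[1::-1]))
P=[f(q,.042) for q in [(256,198),(385,198),(382,294),(253,287)]];print(np.array(P),np.mean(P,0))
print('purple',f((205,452),.018),f((275,525),.018),f((130,530),.018), wbp(w['p'],w['M'],(352,330),.018), wbp(w['p'],w['M'],(325,355),.018))
print('small',wbp(w['p'],w['M'],(384,302),.0),wbp(w['p'],w['M'],(411,300),.0))
E
```

```text
[ 0.6757 -0.2348  0.018 ] [ 0.5938 -0.2388  0.018 ] 0.08199762191673607 [ 0.63475 -0.2368   0.018  ] 0.048801270781622615
[[ 0.6483 -0.2151  0.042 ]
 [ 0.6514 -0.2573  0.042 ]
 [ 0.6189 -0.2592  0.042 ]
 [ 0.6182 -0.216   0.042 ]] [ 0.6342 -0.2369  0.042 ]
purple [ 0.5477 -0.201   0.018 ] [ 0.5193 -0.2291  0.018 ] [ 0.5126 -0.1731  0.018 ] [ 0.47535839 -0.28056979  0.018     ] [ 0.43625137 -0.25089153  0.018     ]
small [ 0.50660629 -0.31832919  0.        ] [ 0.51094804 -0.35218316  0.        ]
```

```bash
python3 -m jog '{"offset":[[0.07,-0.11,-0.3],[0,0,-0.6],[0,0,-0.8],[0,0,-0.8],[0,0,-0.8],[0,0,-0.6],[0,0,-0.28],[0,0,0],[0,0,0]],"angular":[[0,0,-0.1],[0,0,0],[0,0,0],[0,0,0],[0,0,0],[0,0,0],[0,0,0],[0,0,0],[0,0,0]],"jaw":[75,75,75,75,75,75,75,75,75]}'
python3 - <<'E'
from h import *
s,M=rep(); np.savez('w8.npz',p=s['tool_pos'],M=M)
a=manip.grab_frame('wrist');b=manip.grab_frame('side');c=manip.grab_frame('scene')
r=lambda i:cv2.resize(i,(400,300),interpolation=cv2.INTER_CUBIC)
cv2.imwrite('pics/m8.png',np.vstack([np.hstack([r(a),r(b[130:250,240:400])]),np.hstack([r(c[230:350,170:330]),r(c)])]))
print(proj('side',[*s['tool_pos'][:2],.015]),proj('side',[*s['tool_pos'][:2],.05]))
E
```

```text
time: 13.85
tool_pos: [0.6351, -0.2382, 0.0214]
tool_rot: [-0.022, 0.021, -0.706, 0.707]
contact_force: [-0.9, -0.7, 0.3]
gripper_width: 0.878
t 13.85 pos [ 0.6351 -0.2382  0.0214] F [-0.9 -0.7  0.3] w 0.878
y [ 0.002 -0.001 -1.   ] z [ 0.061 -0.998  0.001] q6 [-0.469  0.331  1.607 -0.     1.202  1.042]
[[313.11395177 201.53489538]] [[312.85496302 188.88780556]]
```

View pics/m8.png

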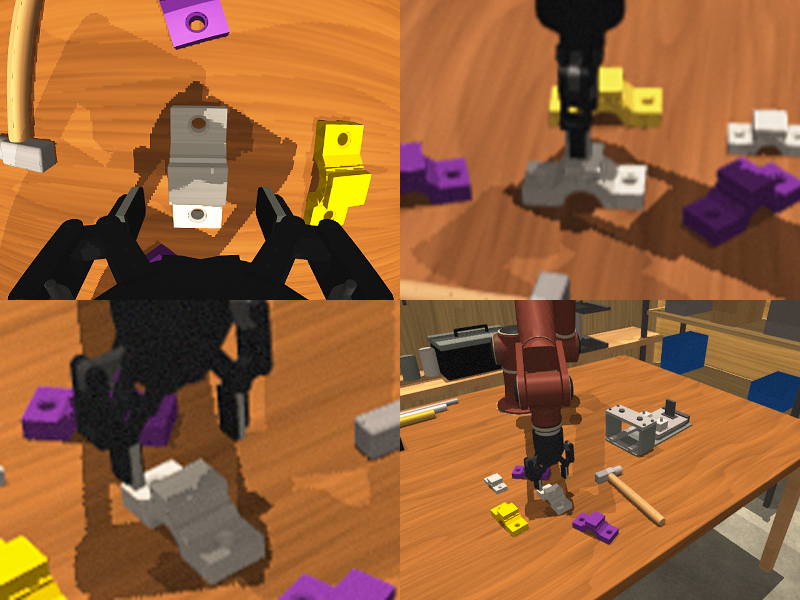

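```bash
python3 - <<'E'
from h import *
for z in (.04,.05,.06,.07): print(z,proj('side',[.637,-.198,z]).round(1),proj('scene',[.635,-.275,z]).round(1),proj('scene',[.637,-.2,z]).round(1))
b=manip.grab_frame('side');cv2.imwrite('pics/s10.png',cv2.resize(b[150:230,270:360],None,fx=7,fy=7,interpolation=cv2.INTER_CUBIC))
E
```

```text
0.04 [[309.4 202.8]] [[225.7 312.8]] [[264.  296.4]]
0.05 [[309.3 199.1]] [[225.2 308.1]] [[263.7 291.8]]
0.06 [[309.2 195.3]] [[224.6 303.4]] [[263.4 287.1]]
0.07 [[309.1 191.5]] [[224.1 298.6]] [[263.1 282.4]]
```

View pics/s10.png

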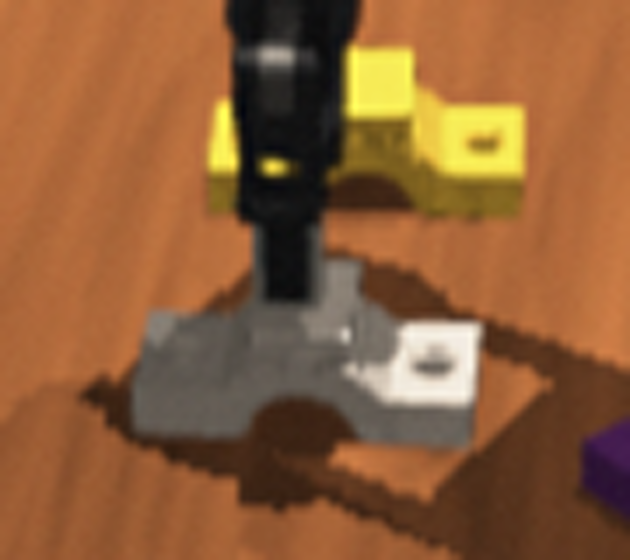

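```bash
python3 -m jog '{"offset":[[0,0.02,-0.4],[0,0,-0.42],[0,0,0],[0,0,0],[0,0,0],[0,0,0],[0,0,0],[0,0,0]],"angular":[[0,0,0],[0,0,0],[0,0,0],[0,0,0],[0,0,0],[0,0,0],[0,0,0],[0,0,0]],"jaw":[75,75,75,35,35,35,35,35]}'
```

```text
time: 14.85
tool_pos: [0.6358, -0.2377, -0.0184]
tool_rot: [-0.023, 0.02, -0.706, 0.707]
contact_force: [0.5, 0.5, 5.1]
gripper_width: 0.502
```

```bash
python3 -m jog '{"offset":[[0,0,0.2],[0,0,0.5],[0,0,0.7],[0,0,0.7],[0,0,0.7],[0,0,0.6],[0,0,0.4],[0,0,0],[0,0,0]],"angular":[[0,0,0],[0,0,0],[0,0,0],[0,0,0],[0,0,0],[0,0,0],[0,0,0],[0,0,0],[0,0,0]],"jaw":[35,35,35,35,35,35,35,35,35]}'
python3 - <<'E'
from h import *
s,M=rep(); np.savez('w9.npz',p=s['tool_pos'],M=M)
a=manip.grab_frame('wrist');b=manip.grab_frame('side');cv2.imwrite('pics/w9.png',a)
cv2.imwrite('pics/s11.png',cv2.resize(a[200:380,240:400],None,fx=3.3,fy=3.3,interpolation=cv2.INTER_CUBIC))
cv2.imwrite('pics/s12.png',cv2.resize(b[80:230,230:400],None,fx=4,fy=4,interpolation=cv2.INTER_CUBIC))
E
```

```text
time: 15.75
tool_pos: [0.6335, -0.2368, 0.1682]
tool_rot: [0.021, -0.022, 0.707, -0.707]
contact_force: [-0.1, 0.7, -4.5]
gripper_width: 0.506
t 15.75 pos [ 0.6335 -0.2368  0.1682] F [-0.1  0.7 -4.5] w 0.506
y [-0.001  0.    -1.   ] z [ 0.06  -0.998 -0.001] q6 [-0.468  0.192  1.514 -0.     1.437  1.043]
```

View pics/s11.png

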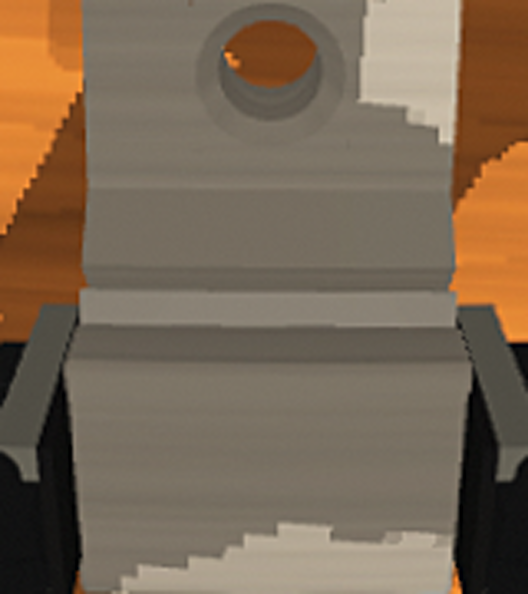

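View pics/s12.png

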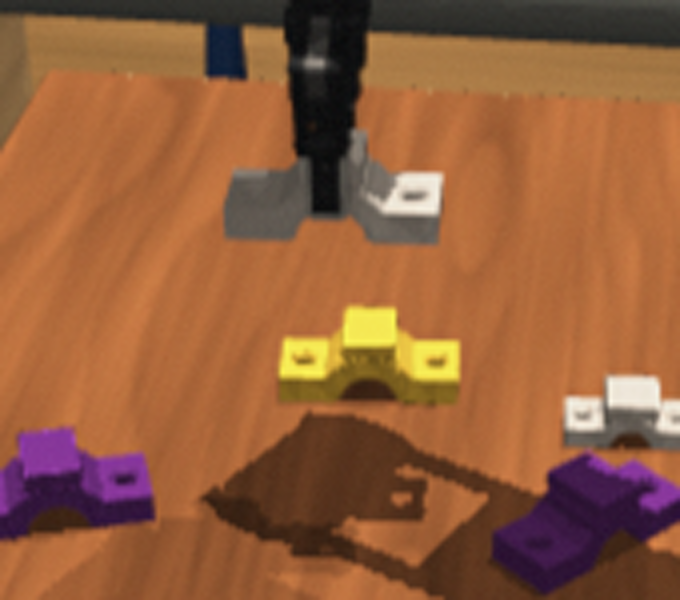

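```bash
python3 - <<'E'
from h import *
w=np.load('w9.npz'); p=w['p'];yaw=np.arctan2(w['M'][0,2],-w['M'][1,2]);print(yaw)
c,s=np.cos(yaw),np.sin(yaw)
for zb in (.183,.187,.191):
    L=bp('side',(226/4+230,236/4+80),zb);Rr=bp('side',(440/4+230,242/4+80),zb)
    d=L-Rr; mid=(L+Rr)/2; cen=mid-.022*np.array([-s,c,0])
    h=wbp(p,w['M'],(270/3.3+240,75/3.3+200),zb+.018); cen2=h-.041*np.array([c,s,0])
    print(zb,np.linalg.norm(d),np.arctan2(d[1],d[0]),(cen-p)[:2].round(4),(cen2-p)[:2].round(4))
    e1=wbp(p,w['M'],(66/3.3+240,365/3.3+200),zb+.042);e2=wbp(p,w['M'],(470/3.3+240,365/3.3+200),zb+.042); print(e1-p,e2-p,np.linalg.norm(e1-e2), ((e1+e2)/2-.016*np.array([c,s,0])-p).round(4))
E
```

```text
0.06051454526504992
0.183 0.11131415586979442 0.06651367703229347 [-0.0022 -0.009 ] [-0.0015 -0.0009]
[0.01170191 0.02240557 0.05684421] [ 0.01432913 -0.0218727   0.05684421] 0.0443561461128661 [-0.003  -0.0007  0.0568]
0.187 0.1104786573451235 0.06651367703229404 [-0.0033 -0.0018] [-0.0005 -0.0008]
[0.01391644 0.02179323 0.06084421] [ 0.01645458 -0.02098374  0.06084421] 0.04285220389801585 [-0.0008 -0.0006  0.0608]
0.191 0.1096431588204527 0.06651367703229455 [-0.0044  0.0054] [ 0.0006 -0.0007]
[0.01613097 0.0211809  0.06484421] [ 0.01858003 -0.02009477  0.06484421] 0.04134826168316553 [ 0.0014 -0.0004  0.0648]
```

```bash
python3 -m jog '{"offset":[[-0.1,0.2,0],[-0.2,0.4,0],[-0.2,0.6,0],[-0.2,0.8,0],[-0.2,0.9,0],[-0.2,0.9,0],[-0.2,0.9,0],[-0.2,0.9,0],[-0.2,0.9,0],[-0.2,0.9,0],[-0.2,0.8,0],[-0.1,0.6,0]],"angular":[[0,0,0.1],[0,0,0.1],[0,0,0.1],[0,0,0.08],[0,0,0],[0,0,0],[0,0,0],[0,0,0],[0,0,0],[0,0,0],[0,0,0],[0,0,0]],"jaw":[35,35,35,35,35,35,35,35,35,35,35,35]}'
python3 -m jog '{"offset":[[0,0.5,0],[0,0.3,0],[0,0.2,0],[0,0,0],[0,0,0],[0,0,0]],"angular":[[0,0,0],[0,0,0],[0,0,0],[0,0,0],[0,0,0],[0,0,0]],"jaw":[35,35,35,35,35,35]}'
python3 -c "
from h import *
rep()"
```

```text
time: 17.05
tool_pos: [0.5216, 0.2055, 0.1678]
tool_rot: [0.035, -0.037, 0.706, -0.706]
contact_force: [0.1, 0.2, -3.6]
gripper_width: 0.505
time: 17.65
tool_pos: [0.5244, 0.2519, 0.1691]
tool_rot: [-0.035, 0.035, -0.706, 0.706]
contact_force: [-0.6, -0.6, -4.4]
gripper_width: 0.504
t 17.65 pos [0.5244 0.2519 0.1691] F [-0.6 -0.6 -4.4] w 0.504
y [-0. -0. -1.] z [ 0.099 -0.995  0.   ] q6 [ 0.32  -0.029  1.746 -0.     1.425  1.792]
```

```bash
python3 -m jog '{"offset":[[-0.05,0.07,-0.3],[0,0,-0.5],[0,0,-0.5],[0,0,-0.3],[0,0,0],[0,0,0],[0,0,0]],"angular":[[0,0,0],[0,0,0],[0,0,0],[0,0,0],[0,0,0],[0,0,0],[0,0,0]],"jaw":[35,35,35,35,35,35,35]}'
python3 - <<'E'
from h import *
s,M=rep(); np.savez('w10.npz',p=s['tool_pos'],M=M)
a=manip.grab_frame('wrist');b=manip.grab_frame('side');c=manip.grab_frame('scene');cv2.imwrite('pics/w10.png',a)
cv2.imwrite('pics/s13.png',cv2.resize(a[180:340,220:420],None,fx=4,fy=3.7,interpolation=cv2.INTER_CUBIC))
cv2.imwrite('pics/s14.png',np.hstack([cv2.resize(b[300:440,270:410],None,fx=2.8,fy=2.8,interpolation=cv2.INTER_CUBIC),cv2.resize(c[120:260,320:460],None,fx=2.8,fy=2.8,interpolation=cv2.INTER_CUBIC)]))
E
```

```text
time: 18.35
tool_pos: [0.5229, 0.2568, 0.0909]
tool_rot: [0.036, -0.034, 0.707, -0.706]
contact_force: [-0.6, 0.5, -2.5]
gripper_width: 0.502
t 18.35 pos [0.5229 0.2568 0.0909] F [-0.6  0.5 -2.5] w 0.502
y [ 0.003  0.001 -1.   ] z [ 0.1   -0.995 -0.001] q6 [0.329 0.041 1.811 0.    1.286 1.799]
```

View pics/s13.png

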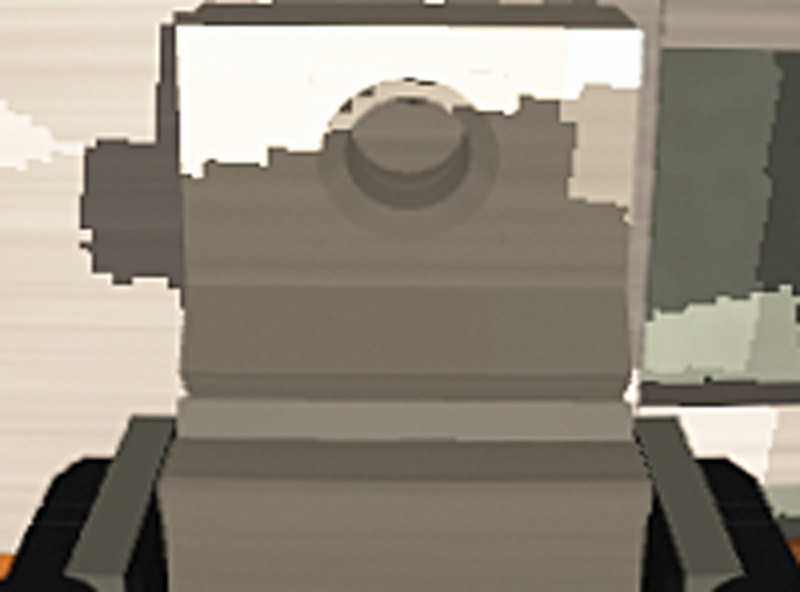

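View pics/s14.png

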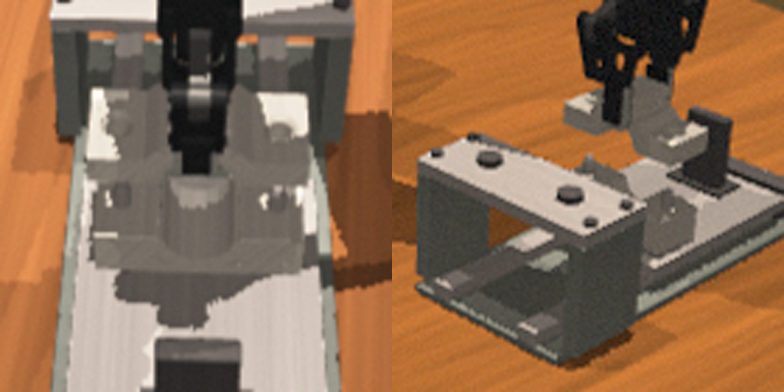

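```bash
python3 - <<'E'
from h import *
w=np.load('w10.npz'); p=w['p'];yaw=np.arctan2(w['M'][0,2],-w['M'][1,2]);print(yaw)
f=lambda q,z:wbp(p,w['M'],(q[0]/4+220,q[1]/3.7+180),z)
c,s=np.cos(yaw),np.sin(yaw)
h=f((410,157),p[2]+.037); print('hole',h,'cap c',h-.041*np.array([c,s,0]), 'off',h-.041*np.array([c,s,0])-p)
a,b=f((165,483),p[2]+.0605),f((650,480),p[2]+.0605);print(a,b,(a+b)/2-.016*np.array([c,s,0]))
a,b=f((180,170),p[2]+.037),f((640,170),p[2]+.037);print(a,b,(a+b)/2)
print(manip.state()['tool_pos'])
E
```

```text
0.1001815175577077
hole [0.56323934 0.25978526 0.12790556] cap c [0.52244491 0.25568468 0.12790556] off [-0.00046656 -0.00113382  0.037     ]
[0.53554643 0.27869826 0.15140556] [0.54006542 0.23638002 0.15140556] [0.52188615 0.25593892 0.15140556]
[0.55967875 0.28183292 0.12790556] [0.56410795 0.23742919 0.12790556] [0.56189335 0.25963105 0.12790556]
[0.5227092  0.25681796 0.09082151]
```

```bash
python3 -m jog '{"offset":[[-0.025,-0.025,-0.2],[0,0,-0.2],[0,0,-0.2],[0,0,-0.1],[0,0,-0.06],[0,0,0]],"angular":[[0,0,0],[0,0,0],[0,0,0],[0,0,0],[0,0,0],[0,0,0]],"jaw":[35,35,35,35,35,35]}'
python3 -m jog '{"offset":[[0,0,-0.04],[0,0,-0.04],[0,0,-0.04]],"angular":[[0,0,0],[0,0,0],[0,0,0]],"jaw":[35,35,35]}'
```

```text
time: 19.1
tool_pos: [0.5204, 0.2552, 0.0506]
tool_rot: [-0.035, 0.036, -0.706, 0.706]
contact_force: [1.4, 0.4, -5.1]
gripper_width: 0.508
time: 19.4
tool_pos: [0.5204, 0.2552, 0.0452]
tool_rot: [0.035, -0.035, 0.706, -0.706]
contact_force: [0.5, -0.5, -3.6]
gripper_width: 0.503
```

The cap slid over the dowels with no side force. Now I press in small steps.

```bash
python3 -m jog '{"offset":[[0,0,-0.03],[0,0,-0.02],[0,0,0]],"angular":[[0,0,0],[0,0,0],[0,0,0]],"jaw":[35,35,35]}'
python3 -m jog '{"offset":[[0,0,-0.02],[0,0,0]],"angular":[[0,0,0],[0,0,0]],"jaw":[35,35]}'
```

```text
time: 19.7
tool_pos: [0.5204, 0.2552, 0.0436]
tool_rot: [-0.035, 0.036, -0.706, 0.706]
contact_force: [-4.6, -1.8, 4.4]
gripper_width: 0.502
time: 19.9
tool_pos: [0.5204, 0.2552, 0.0436]
tool_rot: [-0.035, 0.036, -0.706, 0.706]
contact_force: [-6.6, -3.0, 9.5]
gripper_width: 0.508
```

```bash
python3 -m jog '{"offset":[[-0.02,0,-0.01],[0,0,0],[0,0,0]],"angular":[[0,0,0],[0,0,0],[0,0,0]],"jaw":[35,35,35]}'
python3 - <<'E'
from h import *
for i in range(3):
    a=manip.grab_frame(['wrist','side','scene'][i]);cv2.imwrite(f'pics/f{i}.png',a);s,_=rep()
b=cv2.imread('pics/f1.png');c=cv2.imread('pics/f2.png')
cv2.imwrite('pics/s15.png',np.hstack([cv2.resize(b[300:440,270:410],None,fx=2.8,fy=2.8,interpolation=cv2.INTER_CUBIC),cv2.resize(c[120:260,320:460],None,fx=2.8,fy=2.8,interpolation=cv2.INTER_CUBIC)]))
E
```

```text
time: 20.2
tool_pos: [0.5205, 0.2552, 0.0436]
tool_rot: [-0.036, 0.035, -0.706, 0.706]
contact_force: [-4.3, -2.8, 8.4]
gripper_width: 0.499
t 20.25 pos [0.5205 0.2552 0.0436] F [-4.1 -2.8  8.9] w 0.508
y [ 0.002 -0.    -1.   ] z [ 0.1   -0.995  0.   ] q6 [ 3.280e-01  9.200e-02  1.845e+00 -1.000e-03  1.203e+00  1.799e+00]
t 20.3 pos [0.5205 0.2553 0.0436] F [-3.8 -2.6  9.5] w 0.507
y [ 0.002 -0.    -1.   ] z [ 0.1   -0.995  0.   ] q6 [ 3.280e-01  9.200e-02  1.845e+00 -1.000e-03  1.203e+00  1.799e+00]
t 20.35 pos [0.5205 0.2553 0.0436] F [-4.9 -3.1  9.1] w 0.506
y [ 0.002 -0.    -1.   ] z [ 0.1   -0.995  0.   ] q6 [ 3.280e-01  9.200e-02  1.845e+00 -1.000e-03  1.203e+00  1.799e+00]
```

View pics/s15.png

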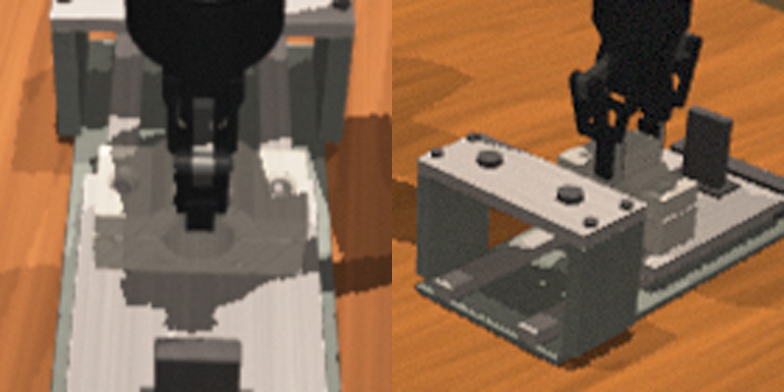

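View pics/f0.png

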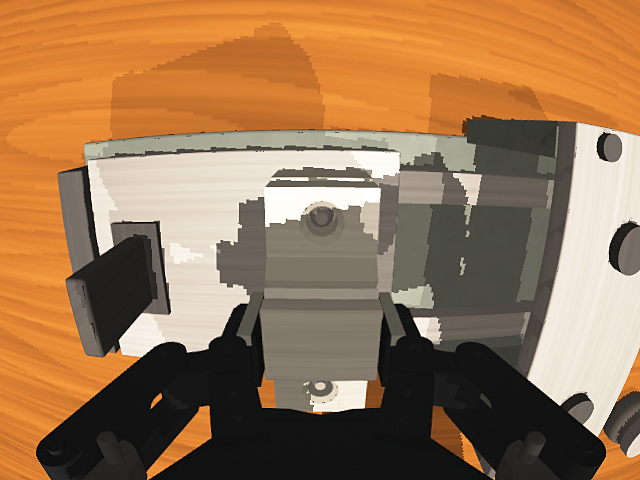

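Both dowels show in the cap's holes at (320,217) and (320,388), and the faces look closed. I'll raise the press to about 15 N.

```bash
python3 -m jog '{"offset":[[-0.02,0,-0.025],[0,0,0],[0,0,0],[0,0,0]],"angular":[[0,0,0],[0,0,0],[0,0,0],[0,0,0]],"jaw":[35,35,35,35]}'
```

```text
time: 20.75
tool_pos: [0.5206, 0.2553, 0.0436]
tool_rot: [-0.037, 0.034, -0.706, 0.706]
contact_force: [-4.4, -3.9, 12.2]
gripper_width: 0.506
```

```bash
python3 -m jog '{"offset":[[0,0,-0.015],[0,0,0],[0,0,0],[0,0,0],[0,0,0],[0,0,0],[0,0,0],[0,0,0]],"angular":[[0,0,0],[0,0,0],[0,0,0],[0,0,0],[0,0,0],[0,0,0],[0,0,0],[0,0,0]],"jaw":[35,35,35,35,35,35,35,35]}'
python3 - <<'E'
from h import *
for i in range(3):
    a=manip.grab_frame('side');s,_=rep()
cv2.imwrite('pics/side_f.png',cv2.resize(a[300:480,260:420],None,fx=3.3,fy=3.3,interpolation=cv2.INTER_CUBIC))
E
```

```text
time: 21.55
tool_pos: [0.5206, 0.2553, 0.0435]
tool_rot: [-0.037, 0.034, -0.706, 0.706]
contact_force: [-6.6, -5.6, 15.8]
gripper_width: 0.504
t 21.6 pos [0.5206 0.2553 0.0436] F [-7.  -5.  15.9] w 0.504
y [ 0.004 -0.    -1.   ] z [ 0.1   -0.995  0.001] q6 [ 3.280e-01  9.100e-02  1.846e+00 -1.000e-03  1.201e+00  1.799e+00]
t 21.65 pos [0.5206 0.2553 0.0435] F [-6.  -4.5 16.4] w 0.507
y [ 0.004 -0.    -1.   ] z [ 0.1   -0.995  0.001] q6 [ 3.280e-01  9.100e-02  1.846e+00 -1.000e-03  1.201e+00  1.799e+00]
t 21.7 pos [0.5206 0.2553 0.0435] F [-5.9 -5.  16. ] w 0.506
y [ 0.004 -0.    -1.   ] z [ 0.1   -0.995  0.001] q6 [ 3.280e-01  9.100e-02  1.846e+00 -1.000e-03  1.201e+00  1.799e+00]
```

View pics/side_f.png

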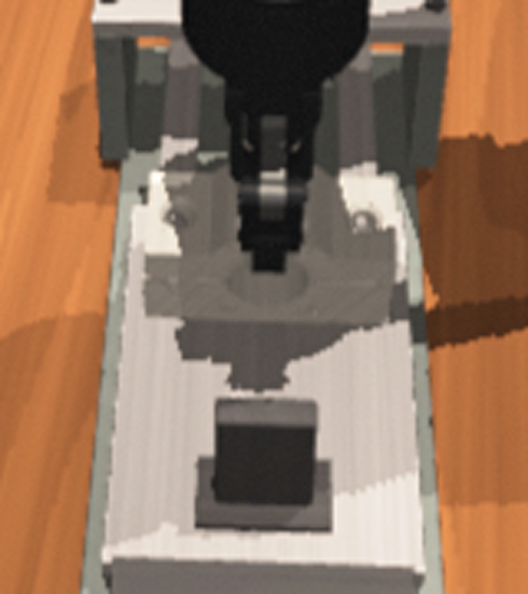

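```bash
python3 -m jog '{"offset":[[0,0,0.006],[0,0,0],[0,0,0],[0,0,0],[0,0,0]],"angular":[[0,0,0],[0,0,0],[0,0,0],[0,0,0],[0,0,0]],"jaw":[35,35,35,35,35]}'
python3 - <<'E'
from h import *
s,_=rep(); manip.job_done()
E
```

```text
time: 22.2
tool_pos: [0.5206, 0.2553, 0.0435]
tool_rot: [-0.037, 0.034, -0.706, 0.706]
contact_force: [-5.9, -4.8, 14.9]
gripper_width: 0.509
t 22.2 pos [0.5206 0.2553 0.0435] F [-5.9 -4.8 14.9] w 0.509
y [ 0.004 -0.    -1.   ] z [ 0.1   -0.995  0.001] q6 [ 3.280e-01  9.100e-02  1.846e+00 -1.000e-03  1.201e+00  1.799e+00]
the job is handed in; nothing more can be done
```

I pulled the carriage out to its end stop, put the large plain cap over both dowels, and handed the job in at 22.2 s with the gripper still pressing the pair together.

**Last checks:**
- **Press:** it read a steady 14.9 N down. The cap's own weight, about 4.5 N, is not in that figure.
- **Seating:** the tool stopped at z = 0.0435, where a closed joint should be. Both dowels show in the holes, and the faces look closed in the side picture.
- **Carriage:** it met the stop with about 22 N of reaction and no further movement. The last pictures still show it there.
- **Other parts:** I did not touch the small cap, the hammer or the jar.

**What failed or disagreed:**
- **First grip on the handle:** it failed because the real fingertips end about 31 mm behind the stated TCP. The fingers slid off the handle's top and moved the carriage only about 5 mm. I measured the offset in the pictures and gripped lower from then on.
- **Sideways force:** about 6 N in x and 5 N in y remained while pressing. The y part pushes the carriage towards its stop. Shifting the arm twice in x, 1 mm each time, did not remove the x part.

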